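# Issue one bearing from the bench dispenser

## Robot

A 6-joint arm with a two-finger parallel gripper is mounted at the origin on a cart in front of the work surface, level with it; the furniture and walls round the work are solid. World frame = base frame: x ahead of the robot, y to its left, z up, the work surface at z = 0. Lengths are in mm, angles in rad, forces in N, time in s.
With the tool pointing down it reaches from about 300 to 775 mm from the base axis. Payload 14.6 kg.
Tool frame: the origin (TCP) lies on the centre line of the jaws, within the pads' length; the fingertips stand 19 mm ahead of it and the grasp point (between the pads) is the TCP (bot.tip_reach is the distance from the TCP to the fingertips, in mm); y points along the fingers, x is the direction in which the jaws open and shut, and the axes are right-handed (so a half turn about y gives the same grasp; the last joint's range is limited). The gripper opens to 85 mm and grips with 20 to 120 N. Pads are 22 mm wide; open, the fingers measure 114 mm over their backs; the gripper's body (76 mm by 85 mm) begins 54 mm behind the grasp point. The pads swing forward as they close: fully open they stand 13 mm farther back than shut.
Start: joints at [1.076, 0.3, 1.521, -0, 1.321, -0.067], TCP at [228.175, 500.426, 250.281] pointing down, gripper open.
Joint ranges: [-3.03, 3.03], [-0.79, 2.21], [0.23, 2.52], [-1.04, 4.18], [0, 3.07], [-2.55, 2.55]. Speed limits (rad/s): [2.22, 2.22, 2.57, 3.14, 3.14, 3.14].

## Interface

Orientations are given as a unit quaternion [w, x, y, z].
In Python, from rig import bot gives the robot as it stands. Calls block until the motion is done:
- bot.move_to(position, orientation): joint-space move of the TCP to a pose.
- bot.servo_line(position, attitude=None, speed=150, until_force=None): straight line of the TCP; attitude=None keeps the orientation; speed is the mean speed in mm/s. With until_force (N) it stops when the force on the tool has changed by that much, and returns True; else False.
- bot.move_joints(angles): joint-space move.
- bot.move_gripper(opening, grip_force=None): finger opening in mm; grip_force is the grip in N (None keeps the last); returns when the fingers have stopped.
- bot.dwell(seconds).
- bot.ik(position, orientation): joint angles nearest the present ones, or None.
- bot.read_state(): the state.
- bot.read_camera(name): name is "side" or "top"; returns a dict with "image" (400x640x3 uint8, blue, green, red), "depth" (400x640 float32, mm along the optical axis (not along the pixel's ray), 0 where there is no reading), "fovy" (degrees; the focal length in pixels is half the picture's height over the tangent of half this angle, whatever the lens; pixels are square), "cx", "cy" (the principal point, pixels), "k1" (the pictures are not rectified: a ray, as slopes to the right and down, at radius r is drawn at 1 + k1 r^2 times it, then the intrinsics apply), "eye" and "attitude" of the camera in the world. Camera axes: x right, y down, z forward; pixel columns grow to the right and rows downward; lengths in mm; the calibration is good to about 2 mm. A picture is of the moment at which its call begins.
A pose or a line that the arm cannot do raises bot.MotionError and nothing moves.
- bot.finish_job(): hands the job in, once; it reports no verdict.
The state is a dict: "clock": time; "joint_positions": joint angles; "qvel": joint speeds; "effort": joint torques, N m; "ee_pos": TCP position; "tool_rot": TCP orientation; "ft_force": force on the tool from outside, world axes, zero at the start; "moment": the same for the moment, N m; "grip_width": finger opening in mm.
Only numpy, scipy, OpenCV 4.12 (cv2) and the standard library are available. Lean on these libraries where they do the work, as an engineer would, in place of code of your own. Each camera call takes 0.05 s, during which the arm holds its last target. There are 200 camera calls.

## Task

Press the red plunger of the bearing dispenser all the way down once and let it come back up, so that a single bearing comes out into the trough; then nudge that bearing along the trough with a fingertip until it lies wholly on the green pad at one end. Only push it: do not lift it, do not bring out a second bearing, and leave the other things on the table where they are.

Things in the scene. Friction and masses are not known exactly. Their poses are not given: they have to be found in the camera images.
- dispenser: Grey bench dispenser fixed to the table, about 195 mm deep, 210 wide. Origin on the table under the magazine's centre; +x to its back, y along the trough, z up. Square aluminium magazine 62x62 mm, top 62 mm above the table, open above, slotted in front, holds three bearings in a pile; gate 18 mm high at its foot in front (y = 0). A 30 mm high cover lies behind it
- plunger (a joint): Plunger: 0 up (rest), 0.030 m pressed down to its stop. A spring returns it; pressing takes 5 N at first, 10 to 15 N at the bottom. A linkage drives a pusher under the pile twice as far, which slides the lowest bearing out through the gate to about x = -0.060, y = 0 of the dispenser; as the plunger comes up the pusher withdraws and the pile drops by one
- plunger_top (a point): Middle of the flat top of the plunger's red round cap (36 mm across), 85.5 mm above the table when up; it goes straight down 30 mm. It stands at x = 0.010, y = -0.072 of the dispenser, to the right of the magazine, clear above
- gate (a point): Point on the trough's floor before the gate, at x = -0.061, y = 0, z = 0.008 of the dispenser. The open trough runs along the dispenser's y in front of the magazine: inside x = -0.031 to -0.093 (62 mm wide), y = -0.099 to +0.099 (198 mm long), floor 8 mm above the table, rims 4 mm thick and 20 mm above the table
- bearing_1: ball bearing, bright steel ring 52 mm across and 15 mm high, weighing about 70 g, lying flat. Origin at the centre of its underside, z up. At the start the lowest of the pile in the magazine: the one that comes out at the first press
- bearing_2: ball bearing, bright steel ring 52 mm across and 15 mm high, weighing about 70 g, lying flat. Origin at the centre of its underside, z up. Second of the pile, 15 mm above the first at the start; must stay in the magazine
- bearing_3: ball bearing, bright steel ring 52 mm across and 15 mm high, weighing about 70 g, lying flat. Origin at the centre of its underside, z up. Top of the pile, 30 mm above the first at the start; must stay in the magazine
- green_pad: Green pad, a thin sheet flush with the trough's floor at one of its two ends (which one varies), 62 x 58 mm. Origin at its centre, 70 mm along the trough from the gate; axes as the dispenser's. A bearing pushed against the trough's end wall lies with its centre 3 mm beyond the pad's centre, wholly on the pad
- orange_pad: Orange pad of the same size at the other end of the trough; not to be used
- spanner_13: Combination spanner, 184 mm long, bystander at the right front
- oil_can: Red oil can with a long pale spout, 56 mm across, 137 mm high, bystander at the back right
- carton_white: White and brown carton, 62x95x50 mm, bystander at the left
- tape_measure: Yellow and black tape measure, 37x77x60 mm, bystander to the left of the dispenser
- gear: Dark steel gear wheel, 60 mm across, 21 mm high, bystander to the right of the dispenser
Not all that is in view belongs to the job. What is shaped like the bearing_3 but yellow is not meant.

How it is judged (in metres and radians):
On the way, in this order (a step that is already met when the one before it is completed fails the run):
1. the plunger is pressed right down (27.5 of its 30 mm or more) (value of joint plunger above 0.0275 m), for 0.05 s.
2. the plunger is back up (within 5 mm) and the lowest bearing lies out in the trough (value of joint plunger below 0.005 m and x of bearing_1 in the frame of dispenser below -0.05 m), for 0.1 s.
At the end, for the whole second after the job is handed in: The first bearing lies flat and at rest on the floor of the trough with its centre within 12 mm (across the trough) and 8 mm (along it) of the green pad's centre; the other two are still in the magazine (within 8 mm of its axis) and the plunger is up (within 5 mm) (x of bearing_1 in the frame of green_pad between -0.012 and 0.012 m and y of bearing_1 in the frame of green_pad between -0.008 and 0.008 m and z of bearing_1 in the frame of dispenser below 0.012 m and angle between bearing_1's own z axis and vertical below 0.1 rad and linear speed of bearing_1 below 0.01 m/s and value of joint plunger below 0.005 m and x of bearing_2 in the frame of dispenser between -0.008 and 0.008 m and y of bearing_2 in the frame of dispenser between -0.008 and 0.008 m and x of bearing_3 in the frame of dispenser between -0.008 and 0.008 m and y of bearing_3 in the frame of dispenser between -0.008 and 0.008 m); the robot touches nothing.
It fails at once if a second bearing comes out of the magazine (15 mm or more) (x of any of bearing_2, bearing_3 in the frame of dispenser below -0.015 m).
It fails at once if the first bearing is lifted or tipped (12 mm off the floor, or 0.5 rad) (z of bearing_1 in the frame of dispenser above 0.02 m or angle between bearing_1's own z axis and vertical above 0.5 rad).
It fails at once if a bearing is lifted out of the magazine (z of bearing_2 in the frame of dispenser above 0.033 m or z of bearing_3 in the frame of dispenser above 0.048 m).
It fails at once if the plunger is pressed again (10 mm or more) after the bearing has been nudged away from the gate (value of joint plunger above 0.01 m and (y of bearing_1 in the frame of dispenser above 0.03 m or y of bearing_1 in the frame of dispenser below -0.03 m)).
It fails at once if another thing on the table is moved by more than 20 mm (distance of any of spanner_13, oil_can, carton_white, tape_measure, gear from where it was at the start of the episode above 0.02 m).
It also fails if it takes over 45 s, if anything falls off the work surface, if the arm or the gripper's body presses on something with over 40 N, if the wrist force passes 120 N, or if a joint passes its speed limit or range.

## Working session

There is one attempt and no reset: what is moved stays moved. The work goes in short steps, each a Python script; the robot and the scene stay as the last script left them, time stands still between calls to the robot, and variables do not carry over. Pictures are saved under pics/ and viewed, about 8 in all and at most 12, crops included, and the job is handed in when it is done.

```bash
mkdir -p pics; cat > h.py <<'E'
import numpy as np, cv2
from scipy.spatial.transform import Rotation as R
from rig import bot
def cam(n):
    c=bot.read_camera(n); np.savez(n+'.npz',**{k:np.array(v) for k,v in c.items()}); return c
def load(n): return np.load(n+'.npz')
def K(c):
    f=c['image'].shape[0]/2/np.tan(np.radians(float(c['fovy']))/2)
    return np.array([[f,0,float(c['cx'])],[0,f,float(c['cy'])],[0,0,1.]]), np.array([float(c['k1']),0,0,0])
def rot(c):
    q=np.array(c['attitude']); return R.from_quat(q[[1,2,3,0]]).as_matrix() if q.size==4 else q
def pix2w(c,u,v,z=None):
    k,d=K(c); p=cv2.undistortPoints(np.array([[[u,v]]],float),k,d)[0,0]
    r=np.array([p[0],p[1],1.]); e=np.array(c['eye'])
    if z is None: return e+rot(c)@(r*np.median(c['depth'][int(v)-1:int(v)+2,int(u)-1:int(u)+2]))
    w=rot(c)@r; return e+w*(z-e[2])/w[2]
E
python3 - <<'E'
from h import *
for n in('side','top'):
    c=cam(n); cv2.imwrite(f'pics/{n}0.png',c['image']); print(n,c['eye'],c['attitude'],c['fovy'],c['k1'])
print(bot.read_state())
E
```

```text
side [ 592.96505634 -437.37439744  979.11745207] [-0.25272942  0.96171297  0.10336352 -0.02349435] 57.33967462824067 -0.03342531642251953
top [ 420.04918711   67.5023575  1266.66127943] [ 0.02711872 -0.70015748  0.71333347 -0.01412253] 52.019858402211185 -0.024185011850079943
{'clock': 0.1, 'joint_positions': array([ 1.07640376e+00,  3.00413269e-01,  1.52153202e+00,  1.84214817e-05,
        1.32069186e+00, -6.65677730e-02]), 'qvel': array([ 9.75924829e-04, -9.02770406e-04, -1.42994820e-04,  8.02878671e-04,
       -9.51483158e-05, -6.83522283e-04]), 'effort': array([-5.09526017e-04, -5.44382536e+01, -3.62368047e+01, -8.57390182e-05,
        3.06972710e-03,  3.38611972e-05]), 'ee_pos': array([228.08231427, 500.26677296, 249.77377718]), 'tool_rot': array([-0.59457397,  0.59492021,  0.38213389, -0.3827864 ]), 'ft_force': array([-0.16842194,  0.610473  , -0.43641329]), 'moment': array([-0.02111651, -0.02203188,  0.04924939]), 'grip_width': 85.62762221108653}
```

View pics/top0.png

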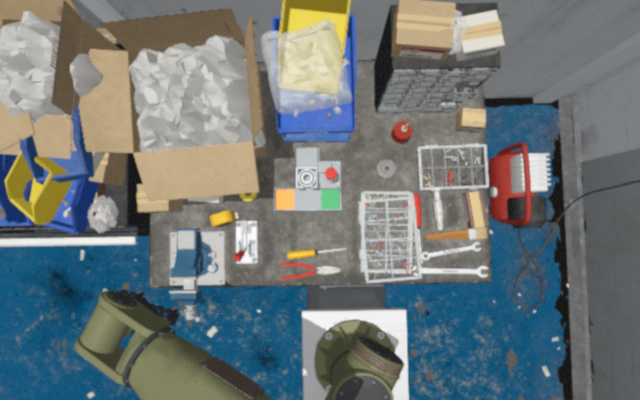

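View pics/side0.png

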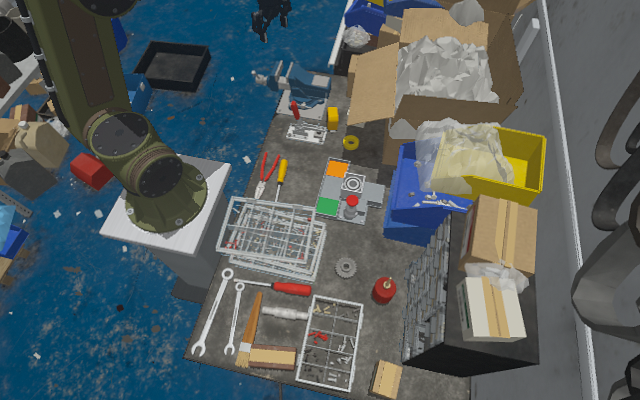

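The top view shows the dispenser at about (308,183): red cap (331,173), magazine (307,177), green pad at right (331,198), orange at left (286,198). The yellow ring at (249,196) is the decoy. The side view agrees: cap (352,200), green pad (327,206). Next I'll enlarge both.

```bash
python3 - <<'E'
from h import *
a=load('top'); b=load('side')
A=cv2.resize(a['image'][140:220,262:352],None,fx=6,fy=6,interpolation=cv2.INTER_CUBIC)
B=cv2.resize(b['image'][150:230,305:395],None,fx=6,fy=6,interpolation=cv2.INTER_CUBIC)
cv2.imwrite('pics/c1.png',A); cv2.imwrite('pics/c2.png',B)
k,_=K(a);print(k)
# height map around
for v in range(100,240,10): print(v,[int(pix2w(a,u,v)[2]) for u in range(230,400,10)])
for u,v in((331,173),(307,177),(331,198),(286,198)): print(pix2w(a,u,v))
for u,v in((352,200),(352,184),(327,206)): print(pix2w(b,u,v))
E
```

```text
[[409.8804734    0.         321.83716272]
 [  0.         409.8804734  197.9278669 ]
 [  0.           0.           1.        ]]
100 [277, 248, 271, 34, -1, 318, 320, 321, 323, 312, 308, 303, 289, -1, -1, 132, 159]
110 [278, 246, 252, 350, 0, 293, 298, 289, 282, 135, 133, 134, 133, 0, 0, 85, 86]
120 [281, 264, 236, 349, 0, 137, 134, 135, 133, 134, 134, 133, 134, -1, 0, 0, 0]
130 [244, 244, 234, 166, 0, 185, 185, 186, 185, 185, 184, 185, 184, -2, 0, 0, -2]
140 [220, 207, 208, 185, 0, -1, 27, 60, 59, 57, 60, 57, 0, 1, -1, 0, 0]
150 [215, 214, 215, 97, 0, 0, 0, 28, 28, 0, -1, 0, -1, 0, 1, 0, -1]
160 [204, 202, 201, -1, -2, 0, 0, 28, 27, 2, 3, 0, 1, -2, 0, 0, 9]
170 [193, 190, 189, 0, -1, 0, 0, 31, 49, 27, 84, 5, -2, 0, 0, 11, 17]
180 [178, 177, 176, 0, 0, 0, -2, 50, 51, 8, 23, 6, 1, 0, 0, 0, 0]
190 [164, 164, 163, 0, 1, 6, 6, 8, 8, 8, 6, 14, -1, -3, 0, 3, 1]
200 [1, -2, 6, -1, -1, 7, 8, 7, 8, 8, 8, 5, 0, 51, 147, 149, 2]
210 [27, 0, -1, 0, 0, 14, 7, 4, 2, 0, 1, 0, 0, 148, 0, 32, 0]
220 [45, 2, 0, 0, 0, 0, -1, 0, -1, 0, -1, 0, 0, 143, 65, 24, 0]
230 [0, 10, 13, 0, -1, 0, 1, 0, -1, 0, 0, 2, 0, 0, 30, 28, 0]
[560.89527536  60.75679724  86.70224152]
[559.52642228 134.69959898   6.69420841]
[492.97065685  61.81136278   8.71421492]
[495.78607683 200.64191812   6.11470615]
[563.274085    62.79437323  86.22465702]
[551.55128375 148.51833609  30.97998548]
[490.95157953  69.59214457   9.06972898]
```

View pics/c1.png

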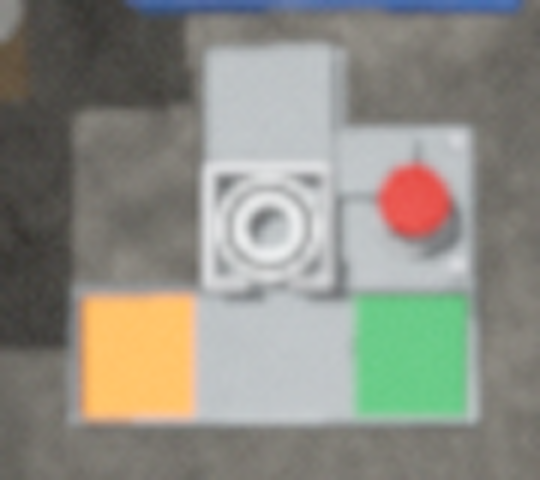

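View pics/c2.png

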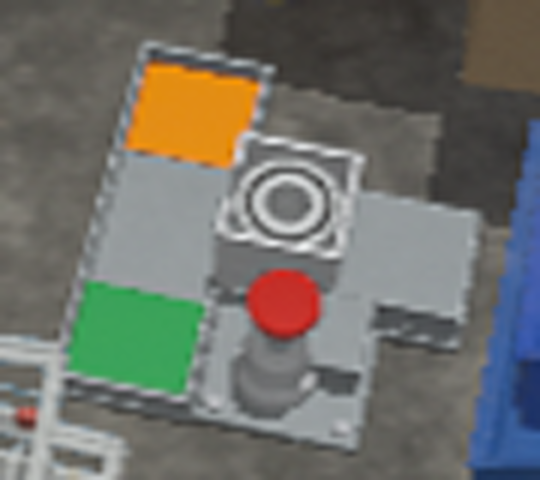

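```bash
python3 - <<'E'
from h import *
a=load('top'); b=load('side')
def P(c,o,U,V,z): return pix2w(c,(U+.5)/6-.5+o[0],(V+.5)/6-.5+o[1],z)[:2].round(1)
T=(262,140);S=(305,150)
print('cap',P(a,T,415,201,85.5),P(b,S,284,302,85.5))
print('mag',P(a,T,270,227,62),P(b,S,290,196,62), 'bearing',P(a,T,268,226,53),P(b,S,287,201,53))
for n,z,t in(('green',8,[(355,295),(468,294),(469,416),(356,416)]),('orange',8,[(83,295),(196,295),(196,418),(82,420)])):
    q=np.array([P(a,T,*p,z) for p in t]);print(n,q.tolist(),q.mean(0))
q=np.array([P(b,S,*p,8) for p in [(90,281),(206,306),(186,396),(66,373)]]);print('green side',q.tolist(),q.mean(0))
q=np.array([P(b,S,*p,8) for p in [(150,66),(262,85),(234,167),(122,150)]]);print('orange side',q.tolist(),q.mean(0))
print('basket',[pix2w(a,u,v,148).round() for u,v in((360,192),(358,280))])
# high points near
d=a['depth'];
pts=np.array([pix2w(a,u,v) for v in range(120,290) for u in range(230,420) if d[v,u]>0])
for z in(40,80,130):
    m=(pts[:,2]>z)&(pts[:,0]>420)&(pts[:,0]<700)&(pts[:,1]<40);print(z,pts[m][np.argmax(pts[m][:,1])])
    m=(pts[:,2]>z)&(pts[:,0]<700)&(pts[:,1]<180)&(pts[:,1]>30);print(z,'minx>580',[p.round() for p in pts[m&(pts[:,0]>610)][:0]], pts[m&(pts[:,0]>600)][:,0].min())
print(R.from_quat(np.roll(bot.read_state()['tool_rot'],-1)).as_matrix().round(3))
# ik check
for x in ([1,0,0],[0,1,0]):
  for s in(1,-1):
    X=np.array(x)*s;Y=np.array([0,0,-1]);M=np.c_[X,Y,np.cross(X,Y)];Q=np.roll(R.from_matrix(M).as_quat(),1)
    print(X,Q.round(3),bot.ik([562,62,200],Q))
E
```

```text
cap [560.8  61.5] [563.   63.4]
mag [552.2 133. ] [554.5 135.9] bearing [553.7 134.5] [553.2 138.3]
green [[522.2, 92.8], [521.5, 34.8], [458.9, 35.6], [460.0, 93.4]] [490.65  64.15]
orange [[524.9, 232.8], [523.8, 174.6], [460.5, 175.5], [460.6, 234.1]] [492.45 204.25]
green side [[461.8, 97.7], [522.2, 96.1], [522.5, 44.1], [461.7, 43.9]] [492.05  70.45]
orange side [[464.0, 234.5], [525.2, 235.3], [520.4, 180.9], [460.7, 178.7]] [492.575 207.35 ]
basket [array([500., -17., 148.]), array([262.,  -6., 148.])]
40 [669.4349665   39.55289088 149.41133423]
40 minx>580 [] 662.452505365135
80 [669.4349665   39.55289088 149.41133423]
80 minx>580 [] 663.195774610284
130 [669.4349665   39.55289088 149.41133423]
130 minx>580 [] 663.195774610284
[[ 0.415 -0.001 -0.91 ]
 [ 0.91  -0.001  0.415]
 [-0.001 -1.     0.   ]]
[1 0 0] [-0.707  0.707  0.     0.   ] [ 4.50988443e-02  3.78609729e-01  1.53651130e+00 -4.44089210e-16
  1.22647162e+00  4.50988443e-02]
[-1  0  0] [ 0.     0.     0.707 -0.707] None
[0 1 0] [-0.5  0.5  0.5 -0.5] [ 4.50988443e-02  3.78609729e-01  1.53651130e+00 -4.44089210e-16
  1.22647162e+00 -1.52569748e+00]
[ 0 -1  0] [-0.5  0.5 -0.5  0.5] [ 4.50988443e-02  3.78609729e-01  1.53651130e+00 -4.44089210e-16
  1.22647162e+00  1.61589517e+00]
```

```bash
cat >> h.py <<'E'
X=np.array([0,1,0]);Y=np.array([0,0,-1])
Q=np.roll(R.from_matrix(np.c_[X,Y,np.cross(X,Y)]).as_quat(),1)
tip=bot.tip_reach
E
python3 - <<'E'
from h import *
bot.move_gripper(0)
bot.move_to([400,100,300],Q); bot.move_to([562,62.5,130+tip],Q)
bot.servo_line([562,62.5,92+tip],speed=100); bot.dwell(.2)
f0=bot.read_state()['ft_force']
r=bot.servo_line([562,62.5,51+tip],speed=25,until_force=28)
s=bot.read_state(); print(r,tip,s['ee_pos'],s['ee_pos'][2]-tip,s['ft_force']-f0,s['clock'],s['grip_width'])
bot.dwell(.15); s=bot.read_state(); print(s['ee_pos'][2]-tip,s['ft_force']-f0)
cam('side')
E
```

```text
True 19.0 [562.16997599  62.4976595   74.52364825] 55.52364825371373 [-4.28621644 -0.79698122  8.873617  ] 5.475 0.020666328943048852
55.514790885495884 [-2.81065419 -0.77820476  8.45811881]
```

```bash
python3 - <<'E'
from h import *
f0=bot.read_state()['ft_force']
r=bot.servo_line([562,62.5,53.5+tip],speed=10,until_force=20); bot.dwell(.1)
s=bot.read_state(); print(r,s['ee_pos'][2]-tip,s['ft_force']-f0)
c=cam('side')
bot.servo_line([562,62.5,130+tip],speed=60)
bot.servo_line([492,195,130+tip],speed=150)
bot.dwell(.2); t=cam('top'); c2=cam('side'); print(bot.read_state()['clock'])
g=lambda i,r:cv2.resize(i[r[0]:r[1],r[2]:r[3]],None,fx=4,fy=4,interpolation=cv2.INTER_CUBIC)
cv2.imwrite('pics/d.png',np.hstack([g(c['image'],(130,240,300,395)),g(c2['image'],(130,240,300,395))]))
E
```

```text
True 55.50753917330792 [ 0.62515149 -0.25749346 -1.4171274 ]
8.8833
```

View pics/d.png

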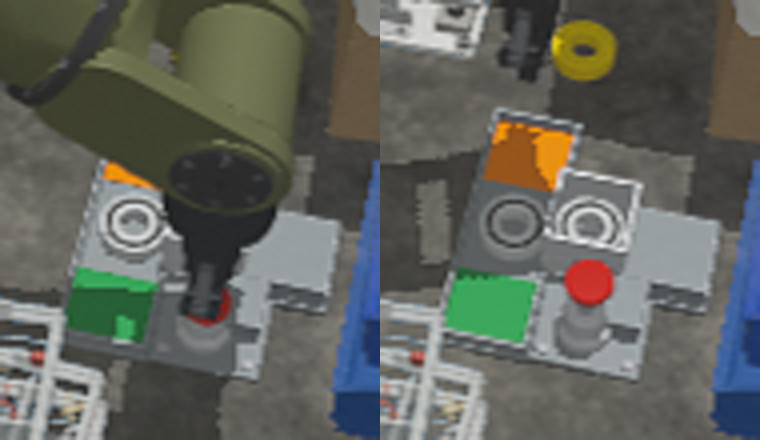

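The stop was reached (tip at 55.5 mm). In the right panel the plunger is back up (cap at 588,282), one bearing lies in the trough before the gate at (513,222), and the pile is still in the magazine. Now the nudge.

```bash
python3 - <<'E'
from h import *
b=load('side'); p=pix2w(b,332.8,185.0,23); print(p)
x=490.5
bot.servo_line([x,197,60+tip],speed=120)
print('down',bot.servo_line([x,197,14+tip],speed=50,until_force=8)); bot.dwell(.2)
r=bot.servo_line([x,150,14+tip],speed=60,until_force=5); print('a',r,bot.read_state()['ee_pos'])
f0=bot.read_state()['ft_force']
r=bot.servo_line([x,85,14+tip],speed=25,until_force=6)
s=bot.read_state(); print(r,s['ee_pos'],s['ft_force']-f0,s['clock'])
c=cam('side'); cv2.imwrite('pics/e.png',cv2.resize(c['image'][130:240,290:400],None,fx=5,fy=5,interpolation=cv2.INTER_CUBIC))
E
```

```text
[494.42213673 137.27463598  23.        ]
down False
a False [490.52091229 150.1319486   33.00904559]
True [489.97200444 145.84138841  32.78245064] [0.198389   1.5484752  2.79542951] 12.4667
```

View pics/e.png

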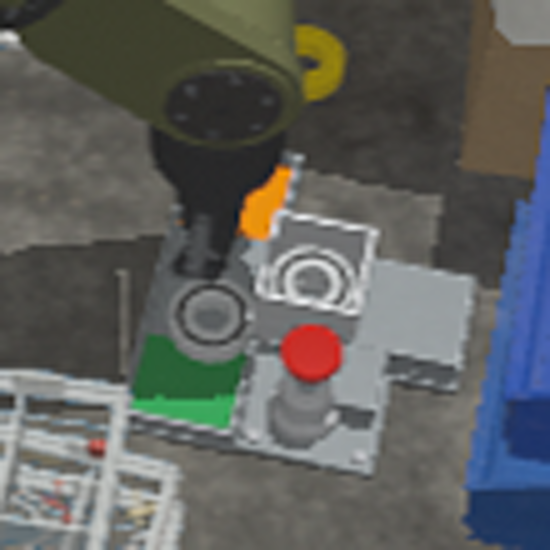

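The bearing has moved part of the way, to (208,313) in the crop, next to the fingertip. The force stop tripped early, on a transient. I'll continue.

```bash
python3 - <<'E'
from h import *
b=load('side'); print(pix2w(b,290+208.5/5-.5,130+313.5/5-.5,23))
x=490.5; bot.dwell(.3)
for i in range(4):
    f0=bot.read_state()['ft_force']
    r=bot.servo_line([x,88,14+tip],speed=20,until_force=10); bot.dwell(.2)
    s=bot.read_state(); print(r,s['ee_pos'],s['ft_force']-f0,s['clock'])
    if r and s['ee_pos'][1]<108 or not r: break
c=cam('side'); cv2.imwrite('pics/f.png',cv2.resize(c['image'][130:240,290:400],None,fx=5,fy=5,interpolation=cv2.INTER_CUBIC))
E
```

```text
[494.86773601 111.27135952  23.        ]
True [490.20265932  99.35049526  32.70939924] [0.20960895 5.2488779  0.04834537] 15.1
```

View pics/f.png

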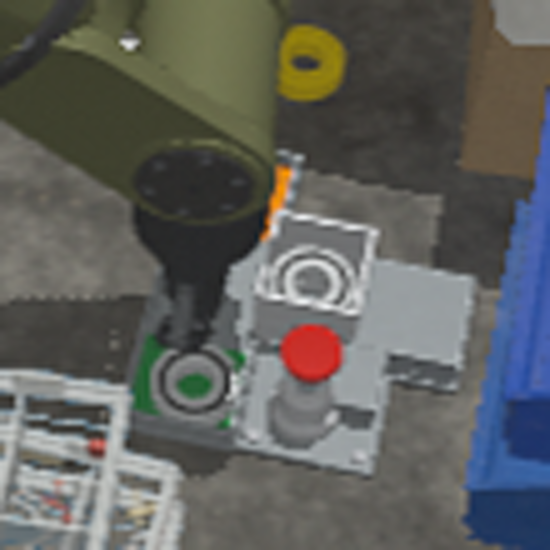

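The bearing is on the green pad at (190,380), against the end wall with a steady 5 N. I'll back off, clear the view and check.

```bash
python3 - <<'E'
from h import *
bot.servo_line([490.5,125,14+tip],speed=50)
bot.servo_line([490.5,125,130+tip],speed=120)
bot.move_to([400,200,250],Q); bot.dwell(.3)
c=cam('side');t=cam('top');print(bot.read_state()['clock'])
g=lambda i:cv2.resize(i,None,fx=4,fy=4,interpolation=cv2.INTER_CUBIC)
cv2.imwrite('pics/g.png',np.hstack([g(c['image'][130:240,300:395]),g(t['image'][120:230,262:362])]))
E
```

```text
18.0083
```

View pics/g.png

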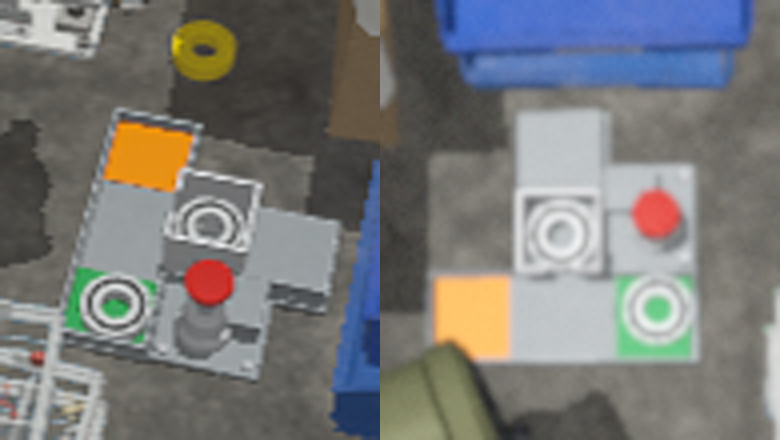

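```bash
python3 - <<'E'
from h import *
t=load('top');f=lambda U,V,z:pix2w(t,262+(U-380+.5)/4-.5,120+(V+.5)/4-.5,z).round(1)
print('bearing',f(658,309,23),'pad',f(654,316,8),'mag bearing',f(561,234,38),'mag',f(561,231,62),'cap depth',pix2w(t,331,173)[2])
print(bot.read_state()['ft_force']); bot.finish_job()
E
```

```text
bearing [495.6  61.4  23. ] pad [491.1  64.5   8. ] mag bearing [552.7 133.5  38. ] mag [552.3 132.1  62. ] cap depth 84.55977080004186
[0.13936592 0.13663958 0.57815386]
the job is handed in; nothing more can be done
```

I pressed the plunger once to its stop and let it come back up. Then I pushed the bearing that came out along the trough with the closed fingertips, against the end wall on the green pad. The job was handed in at about 18 s of the 45 s.

What the last checks showed:
- **Press:** the fingertips stopped at 55.5 mm height, which is the full 30 mm of travel. A second, slightly firmer push at the bottom went no lower.
- **First bearing:** it lies flat on the pad, about 4.5 mm off the pad's centre across the trough (12 allowed) and about 3 mm along it (8 allowed). The camera calibration is good to about 2 mm.
- **Magazine and plunger:** the pile is still centred in the magazine to within about 1–2 mm. The cameras see only the top bearing, so the lower one was not checked directly. The cap reads 84.6 mm by depth, so the plunger is up.
- **Robot and other things:** the arm was clear and touching nothing. I never moved near the spanner, oil can, carton, tape measure or gear, but I did not measure them again at the end.

One thing went differently than planned: the first nudge stopped early on a brief force reading, with the bearing only part of the way. A second push with a higher force limit finished it.

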